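# Close up the bench-top tool chest

### The job

Close up the small wooden tool chest at the end of the job so that its drawers are locked in, using the fingertips only, without gripping or lifting anything or pulling anything further open: first push both drawers fully home, and only then fold the lid over with your fingers and ease it down until it is fully shut, with its front lip hanging over the tops of the drawer fronts. Do not slam the drawers or the lid, and leave the tools in the tray and the things on the bench where they lie.

Things in the scene. Friction and masses are not known exactly. Their poses are not given: they have to be found in the camera images.
- tool_chest: the tool chest, medium-brown wood with brass corners, heavy and fast on the bench: 180 mm deep (x), 300 mm wide (y), 90 mm high without the lid. Origin: centre of its underside, on the bench. Axes: -x points out of its front (the drawer side, towards the robot), +y to its left as the robot sees it, +z up. An open tray 34 mm deep forms its upper half; under it are two drawers side by side.
- left_drawer (a joint): how far the left drawer (chest +y side) stands open, in m: 0 = fully home; it slides out along the chest's -x, at most 0.11. It stays where it is left; about 2 to 3 N pushes it. Its pale wooden front is 147 mm wide and 12 mm thick, from 6 to 72 mm above the bench; when home it covers the chest's front (outer face 102 mm in front of the chest's origin).
- left_drawer_knob (a point): middle of the outer face of the left drawer's brass knob: the knob is round, 23 mm across, stands 22 mm out of the drawer front, its axis 36 mm above the bench along the chest's x. It moves with the drawer.
- right_drawer (a joint): how far the right drawer (chest -y side) stands open, in m; made just like the left one
- right_drawer_knob (a point): middle of the outer face of the right drawer's brass knob, made just like the left one
- lid (a joint): opening angle of the lid, rad: 0 = shut and level, growing as its front edge rises; at most 1.6. A stiff hinge holds it at any angle; 1 to 4 N at its front edge, square to the lid, pushes it down, and it stops by itself at 0. If the lid comes down while a drawer is out, its lip hooks behind or lands on the drawer front and the drawer cannot be shut.
- lid_hinge (a point): middle of the lid's hinge line, which runs along the chest's y at the top back edge: 90 mm behind the chest's origin, 90 mm above the bench. Its axes turn with the lid: -x runs along the lid to its front edge, z is square to the lid, out of its outer (upper) face.
- lid_edge (a point): middle of the lid's outer front edge (upper corner of lid and lip), 204 mm from the hinge line along the lid and 9.5 mm out along its z. The lid is a 304 mm wide board; a 3 mm raised panel starts 30 mm from its edges, so its outer face is 11.5 mm out from the hinge line there; its front lip is 8 mm thick and reaches 26 mm to the inside, down over the top 8 mm of the drawer fronts when shut. Moves with the lid.
- tray_screwdriver: screwdriver with a yellow handle, 204 x 27 x 28 mm, loose in the tray, lying along the chest's y; origin at the centre of its underside
- tray_pliers: pliers with red grips, 170 x 56 x 12 mm, loose in the tray, in front of the screwdriver; origin at the centre of its underside
- sanding_block: brown sanding block, 63 x 111 x 36 mm, loose on the bench to the left of the chest, towards the robot; origin at the centre of its underside
- turned_foot: turned wooden furniture foot, 50 mm across and 86 mm high, standing loose on the bench to the left of the chest; origin at the centre of its underside
- pencil: red carpenter's pencil, 165 x 14 x 15 mm, lying loose on the bench close along the right side of the chest; origin at the centre of its underside

How it is judged:
By the outcome, as a careful person would: the job done as asked, in the order asked, and still so for the second after the job is handed in, with the robot touching nothing.
It also fails if it takes over 58 s, if anything falls off the work surface, if the arm or the gripper's body presses on something with over 40 N, if the wrist force passes 120 N, or if a joint passes its speed limit or range.

### The arm

A 6-joint arm with a two-finger parallel gripper is mounted at the origin on the work surface; the furniture and walls round the work are solid. World frame = base frame: x ahead of the robot, y to its left, z up, the work surface at z = 0. Lengths are in m, angles in rad, forces in N, time in s.
With the tool pointing down it reaches from about 0.35 to 0.8 m from the base axis. Payload 7.3 kg.
Tool frame: the origin (TCP) lies where the fingers leave the gripper's body, on its centre line; the fingertips stand 73 mm ahead of it and the grasp point (between the pads) lies 54 mm ahead of it; x points along the fingers, y is the direction in which the jaws open and shut, and the axes are right-handed (so a half turn about x gives the same grasp; the last joint's range is limited). The gripper opens to 85 mm and grips with 20 to 120 N. Pads are 22 mm wide; open, the fingers measure 114 mm over their backs; the gripper's body (76 mm by 85 mm) begins 54 mm behind the grasp point. The pads swing forward as they close: fully open they stand 13 mm farther back than shut.
Start: joints at [1.203, 0.342, 1.524, -0, 1.275, -0.146], TCP at [0.115, 0.512, 0.304] pointing down, gripper open.
Joint ranges: [-2.53, 2.53], [-0.77, 2.02], [0.04, 2.7], [-1, 4.14], [0.28, 2.66], [-3.11, 3.11]. Speed limits (rad/s): [2.57, 2.57, 3.14, 3.14, 3.14, 3.14].

### API

Orientations are given as a rotation vector (axis times angle).
In Python, from rig import status, eyes, robot gives the robot as it stands. The module is installed in compiled form; this text tells all that it offers.
- The arm moves only by the shell command python3 -m inch 'ROWS' [OPENING]. ROWS is JSON, a list of rows, each an object of numbers: "x", "y", "z": the shift along the world's x, y, z in units of 40 mm (1.0 is 40 mm); "turn": the turn about the world's z in units of 8 degrees (1.0 is 8 degrees). In form: [{"x": .., "y": .., "z": .., "turn": ..}, ...]. A call has 1 to 10 rows; each row shifts and turns the pose as measured when the row begins; what a row does not reach is not made up. A row lasts 1/10 s, in which the tool goes at most 50 mm and 8.59 degrees, less where a joint would pass 70% of its speed; a pose out of reach is approached as far as the arm can. A call is refused whole if a number of a shift passes 1 or a number of a turn 1, either way. A call with a gripper value outside its range is refused whole. OPENING is the finger opening in mm, from 0 to 85.4, set as the call begins (- or left out, the last holds). The fingers move at their own pace and stop on an object; the grip force is fixed at half the most. Time passes only in rows, so rows that do not move let the fingers close. It gives the time, the measured TCP pose, the force and the opening at its end, in the units of the state.
- status.get_state(): the state, without advancing time (a new reading comes with each control period).
- eyes.capture(name): name is "side" or "top" or "wrist"; returns the picture (420x560x3 uint8, blue, green, red); there is no depth.
- eyes.get_calibration(name): a dict with "fx", "fy", "cx", "cy" (pixels), "k1" (the pictures are not rectified: a ray, as slopes to the right and down, at radius r is drawn at 1 + k1 r^2 times it, then the intrinsics apply), "world_from_camera" (4x4, takes a point from camera to world coordinates); the wrist camera has in their place "mount" (4x4, takes a point from camera to tool coordinates, whose origin is the TCP and whose axes are the tool frame's). Camera axes: x right, y down, z forward; pixel columns grow to the right and rows downward; lengths in m; the calibration is good to about 2 mm. A picture is of the moment at which its call begins: read the wrist's pose just before it. get_calibration takes no time and is no camera call.
- robot.sign_off(): hands the job in, once; it reports no verdict.
The state is a dict: "time": time; "joints": joint angles; "qd": joint speeds; "joint_efforts": joint torques, N m; "tcp_pos": TCP position; "tcp_rot": TCP orientation; "ft_force": force on the tool from outside, world axes, zero at the start; "wrist_torque": the same for the moment, N m; "width": finger opening in m.
Only numpy, scipy, OpenCV 4.12 (cv2) and the standard library are available. Lean on these libraries where they do the work, as an engineer would, in place of code of your own. Each camera call takes 0.05 s, during which the arm holds its last target.

## Working session

There is one attempt and no reset: what is moved stays moved. The work goes in short steps, Python scripts to look and compute and a shell command to move; the robot and the scene stay as the last step left them, time stands still between calls to the robot, and variables do not carry over. Pictures are saved under pics/ and viewed, and the job is handed in when it is done.

```bash
mkdir -p pics; ls; python3 - <<'E'
from rig import status, eyes, robot
import cv2, numpy as np
s=status.get_state(); print({k:np.round(v,3) for k,v in s.items()})
for n in ("side","top","wrist"):
    im=eyes.capture(n); cv2.imwrite(f"pics/{n}0.png",im)
    c=eyes.get_calibration(n); print(n,{k:np.round(v,4).tolist() for k,v in c.items()})
E
```

```text
pics
{'time': np.float64(0.0), 'joints': array([ 1.203,  0.343,  1.525,  0.   ,  1.275, -0.146]), 'qd': array([ 0.001, -0.002, -0.   , -0.   ,  0.   , -0.   ]), 'joint_efforts': array([-2.000e-03, -4.337e+01, -2.460e+01, -0.000e+00,  8.000e-03,
        0.000e+00]), 'tcp_pos': array([0.115, 0.512, 0.303]), 'tcp_rot': array([ 0.173,  1.564, -0.175]), 'ft_force': array([0.034, 0.282, 0.252]), 'wrist_torque': array([0.018, 0.004, 0.051]), 'width': np.float64(0.085)}
side {'fx': 479.9008, 'fy': 479.9008, 'cx': 275.8189, 'cy': 210.1681, 'k1': -0.0599, 'world_from_camera': [[0.9888, -0.0596, 0.1365, 0.4443], [-0.1482, -0.4852, 0.8617, -1.1639], [0.0149, -0.8724, -0.4886, 0.6951], [0.0, 0.0, 0.0, 1.0]]}
top {'fx': 494.2277, 'fy': 494.2277, 'cx': 277.9189, 'cy': 212.701, 'k1': -0.0815, 'world_from_camera': [[-0.2528, -0.9272, 0.2763, 0.3206], [-0.9675, 0.2406, -0.078, -0.0691], [0.0059, -0.2871, -0.9579, 0.9942], [0.0, 0.0, 0.0, 1.0]]}
wrist {'fx': 345.6573, 'fy': 345.6573, 'cx': 280.4742, 'cy': 207.3946, 'k1': -0.0492, 'mount': [[0.0005, -0.2686, 0.9633, -0.0711], [1.0, 0.0007, -0.0003, -0.0007], [-0.0006, 0.9633, 0.2686, -0.0674], [0.0, 0.0, 0.0, 1.0]]}
```

View pics/side0.png

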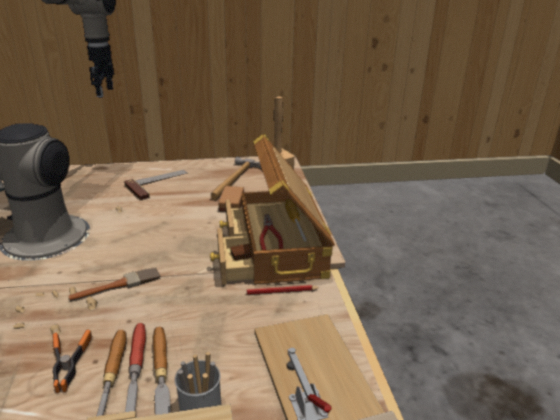

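View pics/top0.png

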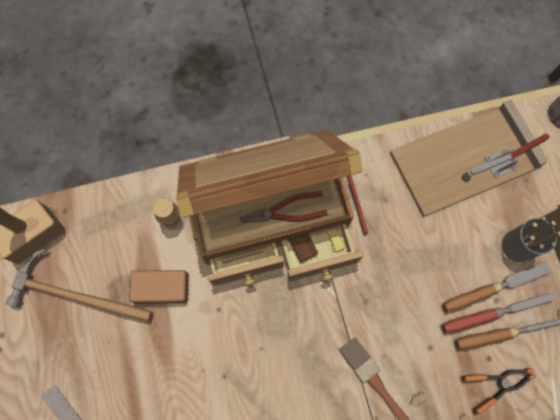

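View pics/wrist0.png

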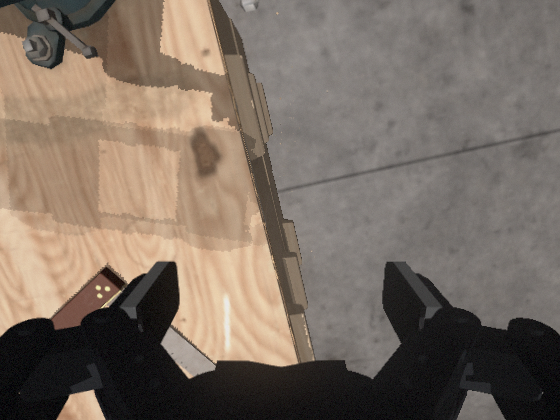

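The top picture shows the chest at about (270,210), the lid open to the top, and drawer knobs near (249,282) and (327,277). The block is at (158,286), the foot at (166,213) and the pencil at (357,205). I'll enlarge both views.

```bash
python3 - <<'E'
import cv2
im=cv2.imread("pics/top0.png")[120:310,120:390]
cv2.imwrite("pics/top0c.png",cv2.resize(im,(795,560),interpolation=cv2.INTER_CUBIC))
im=cv2.imread("pics/side0.png")[130:300,190:350]
cv2.imwrite("pics/side0c.png",cv2.resize(im,None,fx=3.5,fy=3.5,interpolation=cv2.INTER_CUBIC))
E
```

```text
(no output)
```

View pics/top0c.png

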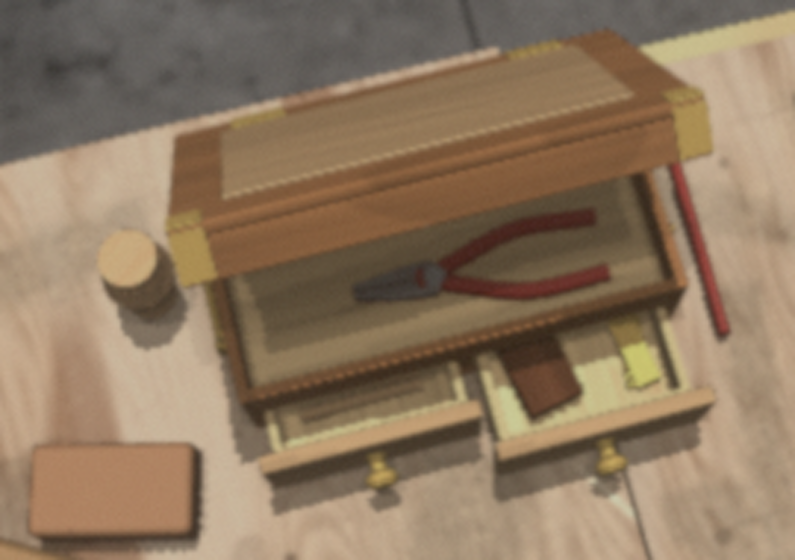

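View pics/side0c.png

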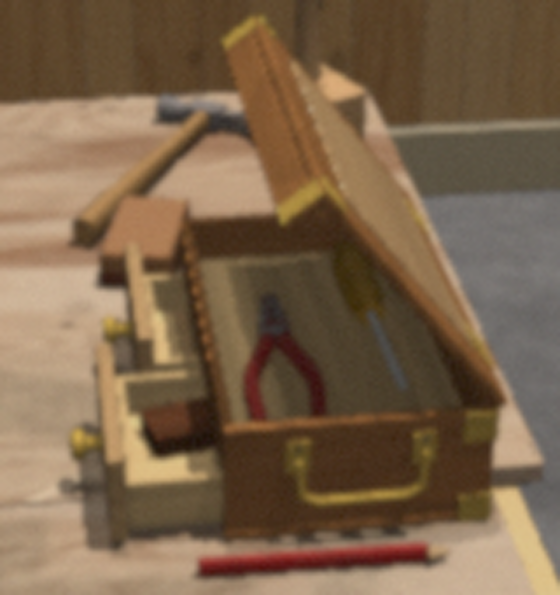

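```bash
cat > h.py <<'E'
import numpy as np
from rig import eyes,status
def proj(n,P):
    c=eyes.get_calibration(n); T=np.linalg.inv(np.array(c["world_from_camera"]))
    p=np.asarray(P)@T[:3,:3].T+T[:3,3]; s=p[:,:2]/p[:,2:]; r2=(s**2).sum(1,keepdims=True); s=s*(1+c["k1"]*r2)
    return s*[c["fx"],c["fy"]]+[c["cx"],c["cy"]]
def chest(q,kind,p):
    x,y,a,L,R,th=q; p=np.array(p,float)
    if kind=='L': p[0]-=L
    if kind=='R': p[0]-=R
    if kind=='lid': # p: (dist along lid, y, out)
        d,yy,o=p; p=np.array([0.09-d*np.cos(th)+o*np.sin(th)*1, yy, 0.09+d*np.sin(th)+o*np.cos(th)])
    c,s=np.cos(a),np.sin(a)
    return np.array([x+c*p[0]-s*p[1],y+s*p[0]+c*p[1],p[2]])
E
cat > fit.py <<'E'
from h import *
from scipy.optimize import least_squares
top=[('C',(-.09,.15,.09),248,401),('C',(-.09,-.15,.09),685,287),
('L',(-.102,.1485,.072),264,468),('L',(-.102,.0015,.072),480,412),('R',(-.102,-.0015,.072),500,457),('R',(-.102,-.1485,.072),713,402),
('L',(-.124,.075,.036),380,486),('R',(-.124,-.075,.036),612,470),
('lid',(.204,.152,.0095),168,228),('lid',(.204,-.152,.0095),703,103),('lid',(.204,.152,-.0165),185,283),('lid',(.204,-.152,-.0165),708,156)]
side=[('lid',(.204,-.152,.0095),322,180),('lid',(.204,-.152,-.0165),282,220),('lid',(.204,.152,.0095),262,18),('lid',(.204,.152,-.0165),225,45),
('C',(-.09,-.15,0),228,535),('C',(-.09,-.15,.09),225,425),('C',(.09,-.15,0),490,520),('R',(-.102,-.1485,.006),122,543),('R',(-.102,-.1485,.072),118,458),
('R',(-.124,-.075,.036),75,440),('L',(-.124,.075,.036),107,326)]
def res(q,flat=True):
    r=[]
    for n,L,o,sc in(('top',top,(120,120),2.945),('side',side,(190,130),3.5)):
        P=np.array([chest(q,k,p) for k,p,u,v in L]); uv=np.array([[u/sc+o[0],v/sc+o[1]] for _,_,u,v in L])
        r.append(proj(n,P)-uv)
    return np.vstack(r).ravel() if flat else r
f=least_squares(res,[.6,0,0,.04,.06,1],loss='soft_l1',f_scale=1.5)
q=f.x; print(np.round(q,4)); print(np.round(res(q).reshape(-1,2),1).tolist())
np.save('q.npy',q)
for n,k,p in(('knobL','L',(-.124,.075,.036)),('knobR','R',(-.124,-.075,.036)),('edge','lid',(.204,0,.0095)),('hinge','C',(.09,0,.09))): print(n,np.round(chest(q,k,p),4))
E
python3 fit.py
```

```text
[ 0.6268 -0.131   0.0037  0.0314  0.061   0.8812]
[[-3.9, -0.1], [1.3, -0.8], [-2.2, 0.9], [0.1, 0.3], [-1.1, -0.4], [1.0, -1.4], [0.2, -1.0], [-0.3, -0.6], [-0.7, 3.3], [1.1, 0.6], [-2.0, -0.6], [1.5, -2.6], [-0.5, 4.1], [1.2, 0.3], [-2.2, -0.6], [0.8, -2.1], [-0.5, 1.6], [0.1, 1.0], [-0.0, -0.4], [-1.9, -0.6], [-1.9, 0.2], [0.1, 0.7], [-0.0, 0.5]]
knobL [ 0.4711 -0.0565  0.036 ]
knobR [ 0.4421 -0.2067  0.036 ]
edge [ 0.5943 -0.1311  0.2534]
hinge [ 0.7168 -0.1306  0.09  ]
```

Residuals are 1–4 px and the chest's yaw is about 0. The drawers stand open about 31 and 61 mm, and the lid is at about 0.88 rad. Next I close the fingers and move over the bench at height.

```bash
python3 - <<'E'
from rig import status
from scipy.spatial.transform import Rotation as R
import numpy as np
print(np.round(R.from_rotvec(status.get_state()['tcp_rot']).as_matrix(),3))
E
python3 -m inch '[{"x":0.6,"y":-0.6},{"x":0.7,"y":-0.7},{"x":0.7,"y":-0.7},{"x":0.7,"y":-0.7},{"x":0.7,"y":-0.7},{"x":0.7,"y":-0.7},{"x":0.7,"y":-0.7},{"x":0.7,"y":-0.7},{"x":0.7,"y":-0.7},{"x":0.5,"y":-0.7}]' 0
```

```text
[[-0.     0.22   0.975]
 [-0.001  0.975 -0.22 ]
 [-1.    -0.001 -0.   ]]schema error: expected keys x, y, z, turn
```

```bash

python3 -m inch '[{"x":0.6,"y":-0.6,"z":0,"turn":0.2},{"x":0.7,"y":-0.7,"z":0,"turn":0.2},{"x":0.7,"y":-0.7,"z":0,"turn":0.2},{"x":0.7,"y":-0.7,"z":0,"turn":0.2},{"x":0.7,"y":-0.7,"z":0,"turn":0.2},{"x":0.7,"y":-0.7,"z":0,"turn":0.2},{"x":0.7,"y":-0.7,"z":0,"turn":0.2},{"x":0.7,"y":-0.7,"z":0,"turn":0.2},{"x":0.7,"y":-0.7,"z":0,"turn":0},{"x":0.5,"y":-0.7,"z":0,"turn":0}]' 0
```

```text
time: 1.15
tcp_pos: [0.3882, 0.2265, 0.3012]
tcp_rot: [-0.018, 1.573, 0.014]
ft_force: [1.2, 0.6, -0.2]
width: 0.0001
```

```bash

python3 -m inch '[{"x":0,"y":-0.7,"z":0,"turn":0},{"x":0,"y":-0.8,"z":0,"turn":0},{"x":0,"y":-0.8,"z":0,"turn":0},{"x":0,"y":-0.8,"z":0,"turn":0},{"x":0,"y":-0.8,"z":0,"turn":0},{"x":0,"y":-0.8,"z":-0.3,"turn":0},{"x":0,"y":-0.8,"z":-0.5,"turn":0},{"x":0.1,"y":-0.8,"z":-0.5,"turn":0},{"x":0.1,"y":-0.5,"z":-0.5,"turn":0},{"x":0.1,"y":0,"z":-0.5,"turn":0}]'
python3 - <<'E'
from rig import eyes
import cv2
im=eyes.capture("wrist"); cv2.imwrite("pics/w1.png",im)
E
```

```text
time: 2.15
tcp_pos: [0.4023, -0.0604, 0.2076]
tcp_rot: [-0.016, 1.566, 0.007]
ft_force: [-0.1, -0.7, 0.8]
width: -0.0002
```

View pics/w1.png

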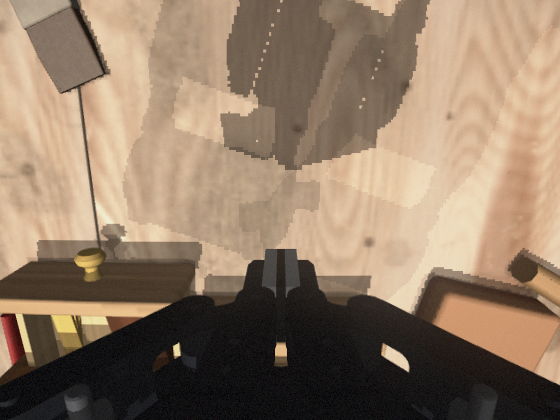

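The wrist view shows the right knob's outer edge at about (90,252), between the fingers at (281,255) and the frame's left side. The left knob is hidden behind the fingers. I'll check the knob's position from this.

```bash
cat >> h.py <<'E'
import cv2
from scipy.spatial.transform import Rotation as Rr
def wray(u,v,axis,val):
    s=status.get_state();c=eyes.get_calibration("wrist");m=np.array(c["mount"])
    K=np.array([[c["fx"],0,c["cx"]],[0,c["fy"],c["cy"]],[0,0,1]])
    d=cv2.undistortPoints(np.array([[[u,v]]],float),K,np.array([c["k1"],0,0,0.])).ravel()
    Rw=Rr.from_rotvec(s["tcp_rot"]).as_matrix(); o=Rw@m[:3,3]+s["tcp_pos"]; d=Rw@m[:3,:3]@np.r_[d,1]
    return o+d*(val-o[axis])/d[axis]
E
python3 - <<'E'
from h import *
print(wray(90,250,2,.047),wray(90,260,2,.036), 'front top R corners',wray(0,302,2,.072),wray(195,307,2,.072))
print('finger tips at x=tip z', wray(281,252,2,.1346))
E
```

```text
[ 0.43196133 -0.19871435  0.047     ] [ 0.44497784 -0.20651719  0.036     ] front top R corners [ 0.46208856 -0.25485653  0.072     ] [ 0.46104765 -0.11729181  0.072     ]
finger tips at x=tip z [ 0.39355521 -0.06036724  0.1346    ]
```

```bash

python3 -m inch '[{"x":0,"y":0.1,"z":-0.5,"turn":0},{"x":0,"y":0.1,"z":-0.5,"turn":0},{"x":0,"y":0,"z":-0.5,"turn":0},{"x":0,"y":0,"z":-0.4,"turn":0},{"x":0,"y":0,"z":-0.3,"turn":0},{"x":0,"y":0,"z":-0.2,"turn":0},{"x":0,"y":0,"z":0,"turn":0}]'
python3 - <<'E'
from h import *
im=eyes.capture("top")[120:310,120:390]; cv2.imwrite("pics/t2.png",cv2.resize(im,(795,560),interpolation=cv2.INTER_CUBIC))
im=eyes.capture("side")[130:300,150:350]; cv2.imwrite("pics/s2.png",cv2.resize(im,None,fx=3.5,fy=3.5,interpolation=cv2.INTER_CUBIC))
E
```

```text
time: 2.9
tcp_pos: [0.4012, -0.0498, 0.1068]
tcp_rot: [-0.015, 1.572, 0.01]
ft_force: [0.0, 0.0, 0.8]
width: 0.0002
```

View pics/t2.png

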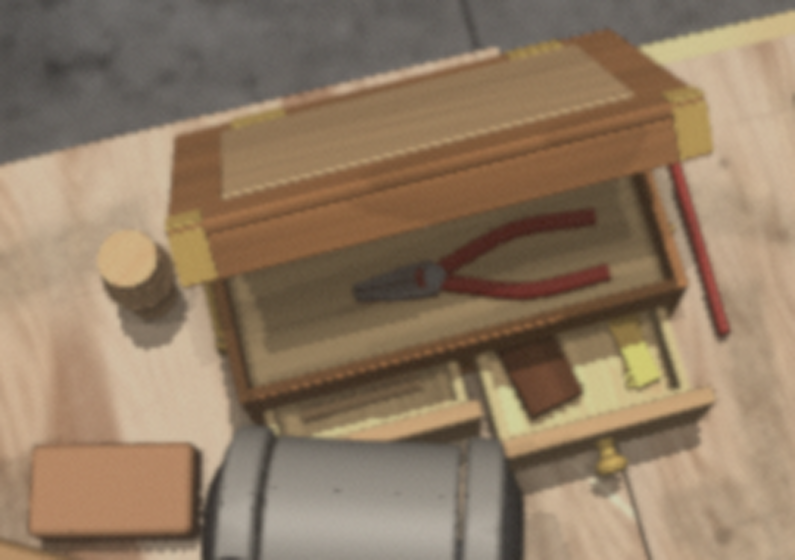

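View pics/s2.png

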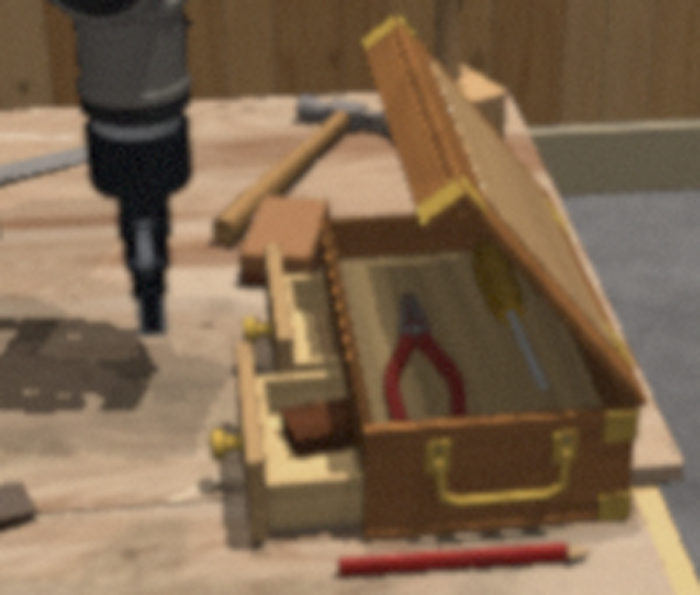

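```bash

python3 - <<'E'
from h import *
q=np.load('q.npy')
print((proj("side",[[.401,-.05,.034],chest(q,'L',(-.124,.075,.036)),[.4711,-.05,.036]])-[150,130])*3.5)
E
```

```text
[[154.40235162 331.57749923]
 [246.99772359 327.90273201]
 [246.57033564 323.5503862 ]]
```

The fingertip's projection agrees with the picture to about 1 px, and the left knob is straight ahead, about 59 mm in front of the finger. I'll approach it.

```bash

python3 -m inch '[{"x":0.4,"y":-0.05,"z":0,"turn":0},{"x":0.4,"y":-0.05,"z":0,"turn":0},{"x":0.2,"y":0,"z":0,"turn":0},{"x":0.1,"y":0,"z":0,"turn":0},{"x":0.1,"y":0,"z":0,"turn":0},{"x":0.1,"y":0,"z":0,"turn":0},{"x":0.1,"y":0,"z":0,"turn":0}]'
python3 -m inch '[{"x":0.1,"y":0,"z":0,"turn":0},{"x":0.1,"y":0,"z":0,"turn":0},{"x":0.1,"y":0,"z":0,"turn":0}]'
```

```text
time: 3.7
tcp_pos: [0.4592, -0.0537, 0.1109]
tcp_rot: [-0.016, 1.568, 0.009]
ft_force: [-2.4, -0.4, 1.1]
width: 0.0
time: 4.0
tcp_pos: [0.4706, -0.0536, 0.1106]
tcp_rot: [-0.016, 1.572, 0.01]
ft_force: [-1.6, -1.0, 2.0]
width: 0.0002
```

```bash

python3 -m inch '[{"x":0.1,"y":0,"z":-0.03,"turn":0},{"x":0.1,"y":0,"z":-0.03,"turn":0},{"x":0.08,"y":0,"z":-0.03,"turn":0},{"x":0.06,"y":0,"z":-0.03,"turn":0}]'
python3 -m inch '[{"x":0.06,"y":0,"z":0,"turn":0},{"x":0.05,"y":0,"z":0,"turn":0}]'
python3 -m inch '[{"x":0.05,"y":0,"z":0,"turn":0},{"x":0.05,"y":0,"z":0,"turn":0}]'
```

```text
time: 4.4
tcp_pos: [0.4853, -0.0534, 0.1054]
tcp_rot: [-0.015, 1.573, 0.01]
ft_force: [-1.1, -0.8, 1.3]
width: 0.0002
time: 4.6
tcp_pos: [0.49, -0.0534, 0.105]
tcp_rot: [-0.015, 1.573, 0.01]
ft_force: [-2.6, 0.5, 1.3]
width: 0.0004
time: 4.8
tcp_pos: [0.4913, -0.0532, 0.1047]
tcp_rot: [-0.015, 1.581, 0.011]
ft_force: [-11.0, -1.8, 8.5]
width: -0.0
```

```bash

python3 -m inch '[{"x":0.03,"y":0,"z":0,"turn":0},{"x":0.03,"y":0,"z":0,"turn":0}]'
python3 -m inch '[{"x":-0.2,"y":0,"z":0,"turn":0},{"x":-0.5,"y":0,"z":0,"turn":0},{"x":-0.7,"y":0,"z":0,"turn":0},{"x":-0.7,"y":0,"z":0,"turn":0},{"x":-0.5,"y":0,"z":0,"turn":0}]'
python3 - <<'E'
from h import *
im=eyes.capture("side")[130:300,150:350]; cv2.imwrite("pics/s3.png",cv2.resize(im,None,fx=3.5,fy=3.5,interpolation=cv2.INTER_CUBIC))
E
```

```text
time: 5.0
tcp_pos: [0.4916, -0.0532, 0.1045]
tcp_rot: [-0.015, 1.587, 0.012]
ft_force: [-6.9, -1.3, 5.1]
width: 0.0001
time: 5.5
tcp_pos: [0.3877, -0.0536, 0.1051]
tcp_rot: [-0.018, 1.577, 0.011]
ft_force: [0.1, 0.7, 0.3]
width: -0.0001
```

View pics/s3.png

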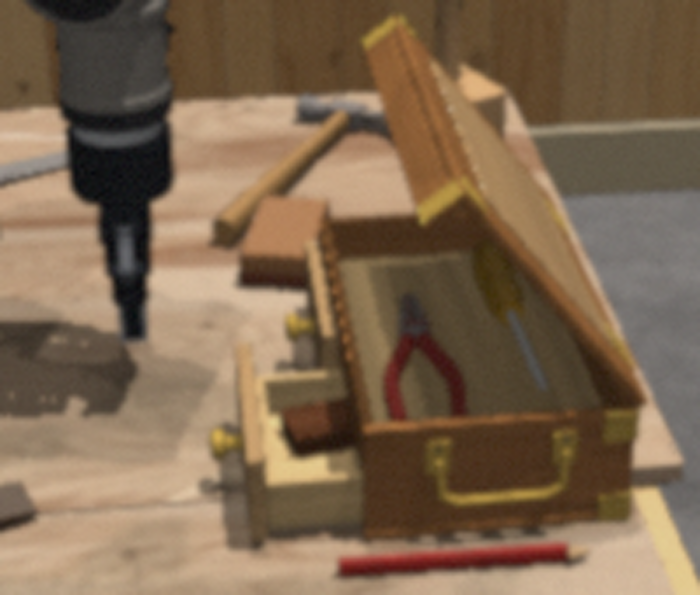

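The left drawer front now lies against the chest, with its knob at (298,324). On to the right one: knob at (222,441).

```bash

python3 -m inch '[{"x":-0.1,"y":-0.5,"z":0,"turn":0},{"x":0,"y":-0.7,"z":0,"turn":0},{"x":0,"y":-0.7,"z":0,"turn":0},{"x":0,"y":-0.7,"z":0,"turn":0},{"x":0,"y":-0.7,"z":0,"turn":0},{"x":0,"y":-0.4,"z":0,"turn":0},{"x":0,"y":0,"z":0,"turn":0}]'
```

```text
time: 6.25
tcp_pos: [0.3825, -0.2078, 0.1064]
tcp_rot: [-0.022, 1.57, 0.008]
ft_force: [0.3, 0.2, 0.6]
width: 0.0002
```

```bash

python3 -m inch '[{"x":0.3,"y":0.03,"z":-0.05,"turn":0},{"x":0.3,"y":0.03,"z":-0.05,"turn":0},{"x":0.2,"y":0,"z":-0.05,"turn":0},{"x":0.1,"y":0,"z":-0.05,"turn":0},{"x":0.1,"y":0,"z":0,"turn":0},{"x":0.1,"y":0,"z":0,"turn":0},{"x":0.1,"y":0,"z":0,"turn":0}]'
python3 -m inch '[{"x":0.1,"y":0,"z":0,"turn":0},{"x":0.1,"y":0,"z":0,"turn":0},{"x":0.1,"y":0,"z":0,"turn":0},{"x":0.1,"y":0,"z":0,"turn":0}]'
```

```text
time: 6.95
tcp_pos: [0.4348, -0.2014, 0.0973]
tcp_rot: [-0.024, 1.572, 0.012]
ft_force: [-1.7, -1.6, 1.1]
width: 0.0001
time: 7.35
tcp_pos: [0.4511, -0.2013, 0.0973]
tcp_rot: [-0.023, 1.574, 0.012]
ft_force: [-1.5, -0.5, -0.4]
width: -0.0001
```

```bash

python3 -m inch '[{"x":0.12,"y":0,"z":0,"turn":0},{"x":0.12,"y":0,"z":0,"turn":0},{"x":0.12,"y":0,"z":0,"turn":0},{"x":0.12,"y":0,"z":0,"turn":0},{"x":0.12,"y":0,"z":0,"turn":0},{"x":0.08,"y":0,"z":0,"turn":0}]'
python3 -m inch '[{"x":0.06,"y":0,"z":0,"turn":0},{"x":0.06,"y":0,"z":0,"turn":0},{"x":0.05,"y":0,"z":0,"turn":0}]'

```

```text
time: 7.95
tcp_pos: [0.4807, -0.2011, 0.0972]
tcp_rot: [-0.022, 1.574, 0.012]
ft_force: [-1.5, -0.2, 2.2]
width: -0.0001
time: 8.25
tcp_pos: [0.4883, -0.201, 0.0973]
tcp_rot: [-0.023, 1.574, 0.012]
ft_force: [-1.7, 0.2, 1.8]
width: -0.0001
```

```bash

python3 -m inch '[{"x":0.05,"y":0,"z":0,"turn":0},{"x":0.05,"y":0,"z":0,"turn":0}]'
python3 -m inch '[{"x":0.05,"y":0,"z":0,"turn":0},{"x":0.04,"y":0,"z":0,"turn":0}]'

```

```text
time: 8.45
tcp_pos: [0.4922, -0.2009, 0.0972]
tcp_rot: [-0.022, 1.575, 0.012]
ft_force: [-10.8, -1.9, 4.5]
width: 0.0
time: 8.65
tcp_pos: [0.4927, -0.201, 0.0971]
tcp_rot: [-0.022, 1.583, 0.014]
ft_force: [-7.9, -2.4, 6.8]
width: -0.0
```

The right drawer stopped at x = 0.4925, level with the left one. I back off, rise and look.

```bash

python3 -m inch '[{"x":-0.2,"y":0,"z":0,"turn":0},{"x":-0.5,"y":0,"z":0,"turn":0},{"x":-0.7,"y":0,"z":0,"turn":0},{"x":-0.7,"y":0,"z":0,"turn":0},{"x":-0.5,"y":0,"z":0.4,"turn":0},{"x":0,"y":0.2,"z":0.7,"turn":0},{"x":0,"y":0.4,"z":0.8,"turn":0},{"x":0,"y":0.4,"z":0.8,"turn":0},{"x":0,"y":0.4,"z":0.8,"turn":0},{"x":0,"y":0.4,"z":0.8,"turn":0}]'
python3 -m inch '[{"x":0,"y":0.1,"z":0.9,"turn":0},{"x":0,"y":0,"z":0.9,"turn":0},{"x":0,"y":0,"z":0.9,"turn":0},{"x":0,"y":0,"z":0.7,"turn":0}]'
python3 - <<'E'
from h import *
im=eyes.capture("top")[120:310,120:390]; cv2.imwrite("pics/t4.png",cv2.resize(im,(795,560),interpolation=cv2.INTER_CUBIC))
im=eyes.capture("side")[130:300,150:350]; cv2.imwrite("pics/s4.png",cv2.resize(im,None,fx=3.5,fy=3.5,interpolation=cv2.INTER_CUBIC))
cv2.imwrite("pics/w4.png",eyes.capture("wrist"))
E
```

```text
time: 9.65
tcp_pos: [0.3834, -0.1272, 0.2715]
tcp_rot: [-0.017, 1.579, 0.011]
ft_force: [0.7, 0.1, 0.5]
width: 0.0001
time: 10.05
tcp_pos: [0.3823, -0.1199, 0.4143]
tcp_rot: [-0.021, 1.572, 0.013]
ft_force: [0.8, -1.7, 0.1]
width: 0.0001
```

View pics/t4.png

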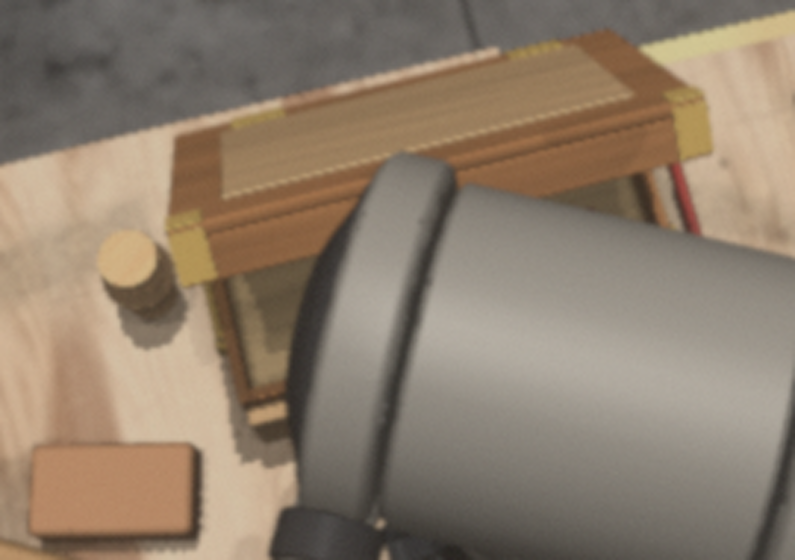

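View pics/s4.png

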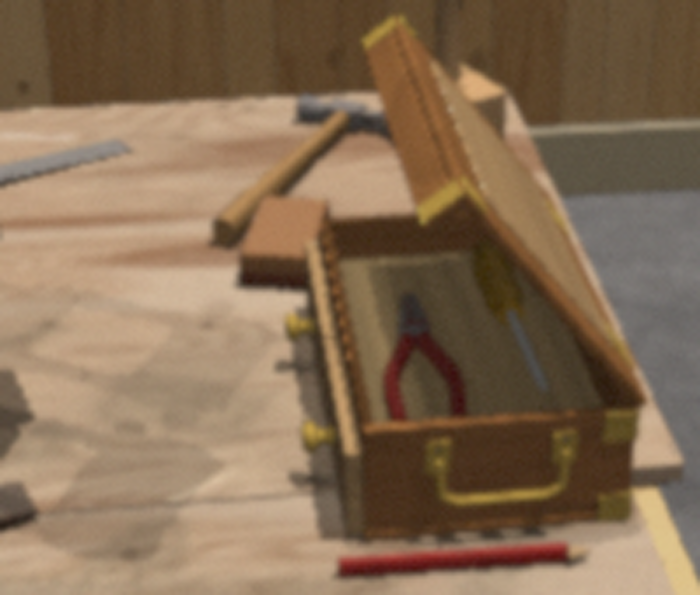

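View pics/w4.png

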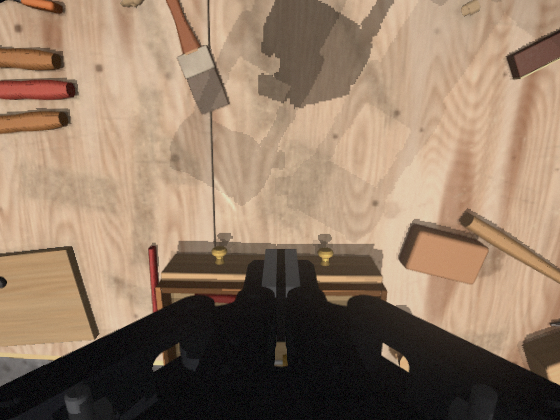

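Both drawers are flush in the side and wrist views; the tools, pencil, block and foot haven't moved. Now the lid: I work out the arc for the fingertip.

```bash

python3 - <<'E'
import numpy as np
for t in np.arange(.9,-.01,-.1):
    c,s=np.cos(t),np.sin(t); print(round(t,2),np.round([.7168-.19*c+.0095*s+.011,.163+.19*s+.0095*c],4))
E
python3 -m inch '[{"x":0.4,"y":-0.1,"z":0,"turn":0},{"x":0.7,"y":-0.1,"z":0,"turn":0},{"x":0.8,"y":-0.1,"z":0,"turn":0},{"x":0.8,"y":0,"z":0,"turn":0},{"x":0.8,"y":0,"z":0,"turn":0},{"x":0.8,"y":0,"z":0,"turn":0},{"x":0.8,"y":0,"z":0,"turn":0},{"x":0.5,"y":0,"z":-0.2,"turn":0},{"x":0.2,"y":0,"z":-0.3,"turn":0},{"x":0,"y":0,"z":-0.3,"turn":0}]'
```

```text
0.9 [0.6171 0.3177]
0.8 [0.6022 0.3059]
0.7 [0.5886 0.2927]
0.6 [0.5764 0.2781]
0.5 [0.5656 0.2624]
0.4 [0.5565 0.2457]
0.3 [0.5491 0.2282]
0.2 [0.5435 0.2101]
0.1 [0.5397 0.1914]
0.0 [0.5378 0.1725]
time: 11.2
tcp_pos: [0.6215, -0.1316, 0.3646]
tcp_rot: [-0.015, 1.583, 0.017]
ft_force: [-0.0, -0.4, 0.5]
width: -0.0
```

```bash

python3 -m inch '[{"x":-0.1,"y":0,"z":-0.3,"turn":0},{"x":-0.06,"y":0,"z":-0.3,"turn":0},{"x":0,"y":0,"z":-0.2,"turn":0},{"x":0,"y":0,"z":-0.1,"turn":0},{"x":0,"y":0,"z":-0.1,"turn":0}]'
python3 - <<'E'
from h import *
im=eyes.capture("side")[100:270,150:350]; cv2.imwrite("pics/s5.png",cv2.resize(im,None,fx=3.5,fy=3.5,interpolation=cv2.INTER_CUBIC))
E
```

```text
time: 11.7
tcp_pos: [0.6121, -0.1313, 0.3152]
tcp_rot: [-0.011, 1.593, 0.02]
ft_force: [1.1, 0.1, 2.4]
width: 0.0003
```

View pics/s5.png

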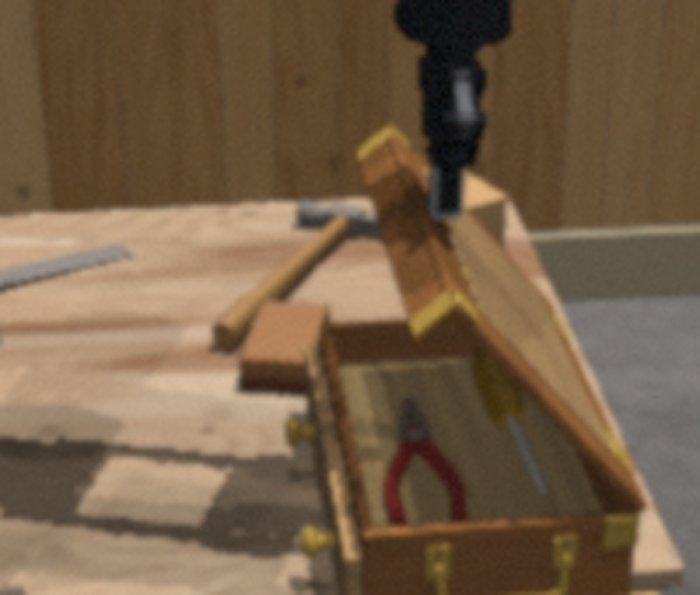

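The fingertip sits on the lid's front frame, at (447,212), and the force shows contact. I follow the arc slowly.

```bash

python3 -m inch '[{"x":-0.09,"y":0,"z":-0.08,"turn":0},{"x":-0.09,"y":0,"z":-0.08,"turn":0},{"x":-0.09,"y":0,"z":-0.08,"turn":0},{"x":-0.09,"y":0,"z":-0.08,"turn":0},{"x":-0.08,"y":0,"z":-0.09,"turn":0},{"x":-0.08,"y":0,"z":-0.09,"turn":0}]'
```

```text
time: 12.35
tcp_pos: [0.5903, -0.1314, 0.2953]
tcp_rot: [-0.012, 1.588, 0.019]
ft_force: [0.8, -0.3, 2.5]
width: -0.0
```

```bash

python3 -m inch '[{"x":-0.08,"y":0,"z":-0.09,"turn":0},{"x":-0.08,"y":0,"z":-0.09,"turn":0},{"x":-0.08,"y":0,"z":-0.09,"turn":0},{"x":-0.08,"y":0,"z":-0.09,"turn":0},{"x":-0.08,"y":0,"z":-0.1,"turn":0},{"x":-0.07,"y":0,"z":-0.1,"turn":0},{"x":-0.07,"y":0,"z":-0.1,"turn":0},{"x":-0.07,"y":0,"z":-0.1,"turn":0}]'
```

```text
time: 13.15
tcp_pos: [0.5638, -0.1316, 0.2619]
tcp_rot: [-0.013, 1.588, 0.019]
ft_force: [1.1, -0.5, 1.6]
width: -0.0
```

```bash

python3 - <<'E'
from h import *
im=eyes.capture("side")[100:270,150:350]; cv2.imwrite("pics/s6.png",cv2.resize(im,None,fx=3.5,fy=3.5,interpolation=cv2.INTER_CUBIC))
E
```

```text
(no output)
```

View pics/s6.png

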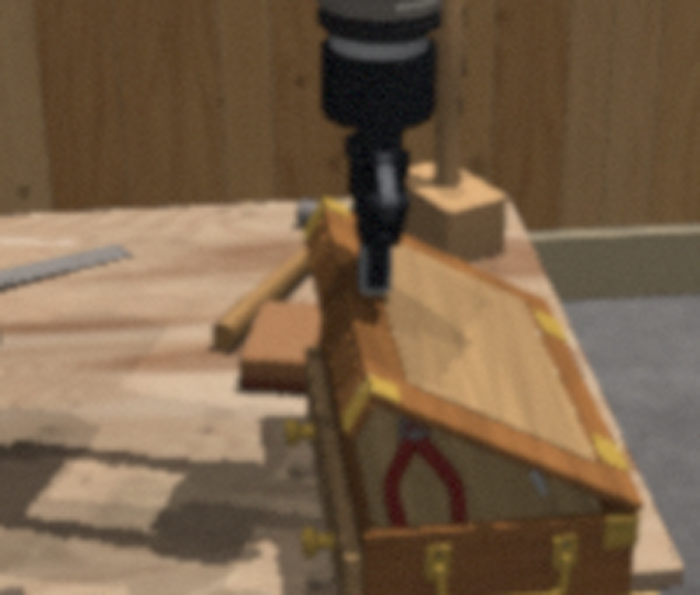

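The lid is coming down, at about 0.5 rad, with the tip at (373,288) still on the front frame. I continue.

```bash

python3 -m inch '[{"x":-0.06,"y":0,"z":-0.1,"turn":0},{"x":-0.06,"y":0,"z":-0.1,"turn":0},{"x":-0.06,"y":0,"z":-0.1,"turn":0},{"x":-0.05,"y":0,"z":-0.1,"turn":0},{"x":-0.05,"y":0,"z":-0.11,"turn":0},{"x":-0.05,"y":0,"z":-0.11,"turn":0},{"x":-0.04,"y":0,"z":-0.11,"turn":0},{"x":-0.04,"y":0,"z":-0.11,"turn":0}]'
python3 -m inch '[{"x":-0.03,"y":0,"z":-0.11,"turn":0},{"x":-0.03,"y":0,"z":-0.11,"turn":0},{"x":-0.03,"y":0,"z":-0.11,"turn":0},{"x":-0.03,"y":0,"z":-0.11,"turn":0}]'
```

```text
time: 14.0
tcp_pos: [0.5456, -0.1315, 0.2251]
tcp_rot: [-0.012, 1.589, 0.019]
ft_force: [0.9, -0.4, 1.1]
width: 0.0002
time: 14.4
tcp_pos: [0.54, -0.1316, 0.2058]
tcp_rot: [-0.012, 1.59, 0.019]
ft_force: [0.4, -0.3, 1.9]
width: -0.0002
```

```bash

python3 -m inch '[{"x":-0.01,"y":0,"z":-0.1,"turn":0},{"x":-0.01,"y":0,"z":-0.1,"turn":0},{"x":-0.01,"y":0,"z":-0.1,"turn":0},{"x":0,"y":0,"z":-0.1,"turn":0},{"x":0,"y":0,"z":-0.07,"turn":0},{"x":0,"y":0,"z":-0.06,"turn":0}]'
python3 -m inch '[{"x":0,"y":0,"z":-0.06,"turn":0},{"x":0,"y":0,"z":-0.06,"turn":0}]'
python3 -m inch '[{"x":0,"y":0,"z":-0.05,"turn":0},{"x":0,"y":0,"z":-0.05,"turn":0}]'
```

```text
time: 15.0
tcp_pos: [0.5373, -0.1313, 0.1819]
tcp_rot: [-0.012, 1.594, 0.02]
ft_force: [-1.2, -0.3, 1.6]
width: 0.0003
time: 15.2
tcp_pos: [0.5372, -0.1313, 0.1767]
tcp_rot: [-0.012, 1.594, 0.02]
ft_force: [-0.7, 0.1, 2.4]
width: -0.0002
time: 15.4
tcp_pos: [0.5374, -0.1313, 0.1735]
tcp_rot: [-0.012, 1.593, 0.019]
ft_force: [-7.2, 1.2, 23.9]
width: -0.0002
```

The lid stopped at z = 0.1735 (0.1725–0.1745 expected). I hold briefly, then lift off and look.

```bash

python3 -m inch '[{"x":0,"y":0,"z":-0.02,"turn":0},{"x":0,"y":0,"z":-0.02,"turn":0}]'
python3 -m inch '[{"x":0,"y":0,"z":0.1,"turn":0},{"x":0,"y":0,"z":0.4,"turn":0},{"x":0,"y":0,"z":0.7,"turn":0},{"x":0,"y":0,"z":0.8,"turn":0},{"x":-0.4,"y":0,"z":0.8,"turn":0},{"x":-0.7,"y":0.3,"z":0.8,"turn":0},{"x":-0.7,"y":0.6,"z":0.6,"turn":0},{"x":-0.7,"y":0.7,"z":0.3,"turn":0},{"x":-0.7,"y":0.8,"z":0,"turn":0},{"x":-0.3,"y":0.8,"z":0,"turn":0}]'
python3 -m inch '[{"x":0,"y":0.9,"z":0,"turn":0},{"x":0,"y":0.9,"z":0,"turn":0},{"x":0,"y":0.9,"z":0,"turn":0},{"x":0,"y":0.9,"z":0,"turn":0},{"x":0,"y":0.9,"z":0,"turn":0},{"x":0,"y":0.9,"z":0,"turn":0},{"x":0,"y":0.6,"z":0,"turn":0},{"x":0,"y":0,"z":0,"turn":0}]'
python3 - <<'E'
from h import *
im=eyes.capture("top")[120:310,120:390]; cv2.imwrite("pics/t7.png",cv2.resize(im,(795,560),interpolation=cv2.INTER_CUBIC))
im=eyes.capture("side")[130:300,150:350]; cv2.imwrite("pics/s7.png",cv2.resize(im,None,fx=3.5,fy=3.5,interpolation=cv2.INTER_CUBIC))
q=np.load('q.npy'); q[3:]=0
P=[chest(q,'lid',p) for p in((.204,-.152,.0095),(.204,-.152,-.0165),(.204,.152,.0095),(0,-.152,.0095))]
print((proj("side",P)-[150,130])*3.5); print((proj("top",P)-[120,120])*2.945)
E
```

```text
time: 15.6
tcp_pos: [0.5372, -0.1312, 0.174]
tcp_rot: [-0.013, 1.593, 0.019]
ft_force: [-3.2, -0.0, 6.3]
width: -0.0001
time: 16.6
tcp_pos: [0.3943, -0.002, 0.3598]
tcp_rot: [-0.008, 1.586, 0.015]
ft_force: [-0.3, 0.4, -0.6]
width: 0.0002
time: 17.4
tcp_pos: [0.3909, 0.2514, 0.3624]
tcp_rot: [-0.007, 1.576, 0.02]
ft_force: [-0.6, -1.4, -0.5]
width: -0.0003
[[327.64033206 420.42498759]
 [328.3963444  454.24598367]
 [291.28182405 205.36269733]
 [641.61860113 397.36305627]]
[[705.30606011 314.71216948]
 [698.80660159 325.01137921]
 [239.3388783  435.00914808]
 [614.17448174  33.45778695]]
```

View pics/t7.png

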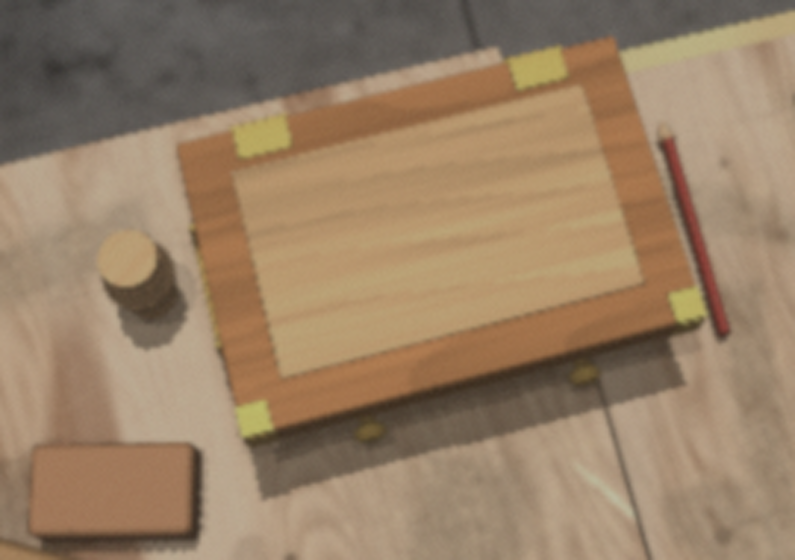

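View pics/s7.png

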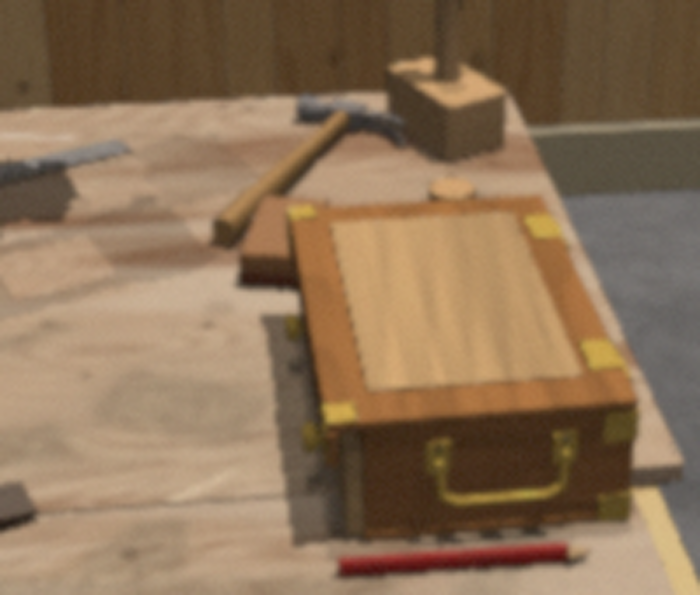

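The lid is shut: its near front corner shows at (328,421), and (328,420) is predicted for angle 0. The lip hangs over both drawer fronts, and nothing else has moved. I'm handing in.

```bash
python3 -c "
from rig import robot
print(robot.sign_off())"
```

```text
the job is handed in; nothing more can be done
None
```

The chest is closed: both drawers are fully home, then the lid was folded down over them until it was shut, all with closed fingertips. I handed it in at about 17.5 s, with the robot clear of everything.

- **Drawers:** I pushed each one in by its knob, slowing to 20–25 mm/s at the end. They stopped at x = 0.491 (left) and 0.4925 (right), where 0.492 was expected. The contact force was about 11 N.
- **Lid:** I pushed it down along its arc from about 0.88 rad. It stopped at a TCP height of 0.1735 m, where 0.1725–0.1745 was expected. The end force was about 24 N for a moment, then about 6 N.
- **Last pictures:** In the side view, the lid's near corner is within 1 px of where it should be when shut. In the top view, a rougher check, the front corners lie 5–10 px (about 5 mm) off the prediction, because my chest fit was only good to a few pixels. The lip hangs over both drawer fronts.
- **Other things:** The pencil, sanding block and foot look unmoved. The tools in the tray were undisturbed when last seen, before the lid covered them.

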